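Remix a settled jar in the hand tumbler

ROBOT

A 6-joint arm with a two-finger parallel gripper is mounted at the origin on the work surface. World frame = base frame: x ahead of the robot, y to its left, z up, the work surface at z = 0. Lengths are in mm, angles in rad, forces in N, time in s.
With the tool pointing down it reaches from about 350 to 875 mm from the base axis. Payload 4.2 kg.
Tool frame: the origin (TCP) lies at the very end of the fingers, on their centre line; the grasp point (between the pads) lies 19 mm behind it; z points along the fingers, y is the line along which they close (so a half turn about z gives the same grasp; the last joint's range is limited). The gripper opens to 85 mm and grips with 20 to 120 N. Pads are 22 mm wide; open, the fingers measure 114 mm over their backs; the gripper's body (76 mm by 85 mm) begins 54 mm behind the grasp point. The pads swing forward as they close: fully open they stand 13 mm farther back than shut.
Start: joints at [1.455, 0.385, 0.008, 0, -1.194, -0.259], TCP at [228.771, 581.604, 231.312] pointing down, gripper open.
Joint ranges: [-3.14, 3.14], [-1.21, 2.06], [-1.07, 1.41], [-3.16, 2.05], [-2.99, -0.16], [-3.1, 3.1]. Speed limits (rad/s): [2.79, 2.79, 3.14, 3.14, 3.14, 3.14].

INTERFACE

Orientations are given as a unit quaternion [x, y, z, w].
In Python, from bench import read_state, get_image, get_calibration, job_done gives the robot as it stands.
- The arm moves only by the shell command python3 -m creep 'ROWS'. ROWS is a JSON object of lists of equal length, an entry for each row: "translation": the shift along the world's x, y, z in cm, a list of three; "delta_rot": the turn, a rotation vector about the world's x, y, z in degrees, a list of three; "hand": the finger opening in cm, from 0 to 8.54. A call has 1 to 8 rows; each row is the pose to reach, as a shift and turn from the pose commanded when the call began; what a row does not reach only later rows make up. A row lasts 1/8 s, in which the tool goes at most 62.5 mm and 10.7 degrees, less where a joint would pass 70% of its speed; a pose out of reach is approached as far as the arm can. A call with a gripper value outside its range is refused whole. The fingers move at their own pace and stop on an object; the grip force is fixed at half the most. Time passes only in rows, so rows that repeat a pose let the fingers close. It gives the time, the measured TCP pose, the force, the opening and the grip force at its end, in the units of the state.
- read_state(): the state, without advancing time (a new reading comes with each control period).
- get_image(name): name is "side" or "top"; returns (picture, depth): 384x512x3 uint8, red, green, blue; 384x512 float32, mm along the optical axis (not along the pixel's ray), 0 where there is no reading.
- get_calibration(name): a dict with "intrinsics" (3x3 intrinsics, pixels), "dist" ([k1, k2, p1, p2, k3] as OpenCV has them; the pictures are not rectified), "xyz" and "attitude" of the camera in the world. Camera axes: x right, y down, z forward; pixel columns grow to the right and rows downward; lengths in mm; the calibration is good to about 2 mm. A picture is of the moment at which its call begins. get_calibration takes no time and is no camera call.
- job_done(): hands the job in; it is judged then, once.
The state is a dict: "clock": time; "joints": joint angles; "joint_vel": joint speeds; "joint_efforts": joint torques, N m; "position": TCP position; "ee_rot": TCP orientation; "contact_force": force on the tool from outside, world axes, zero at the start; "wrist_torque": the same for the moment, N m; "gripper_width": finger opening in mm; "grasp_force": force on a finger pad.
Only numpy, scipy, OpenCV 4.12 (cv2) and the standard library are available. Lean on these libraries where they do the work, as an engineer would, in place of code of your own. Each camera call takes 0.05 s, during which the arm holds its last target. There are 200 camera calls.

TASK

The contents of the white-capped amber jar have settled. Slide it along the white deck, standing and without lifting it, fully home into the tumbler's open cradle; then turn the red lever smoothly right over until the jar is straight upside down (a little short of the far stop), keep it there for two seconds, and turn the lever smoothly back until the cradle is against its upright stop with the jar standing in it. Leave the blue-capped jar and everything else on the bench where it is.

Things in the scene. Friction and masses are not known exactly. Their poses are not given: they have to be found in the camera images.
- mixer: Fixed hand-turned tumbler. Origin on the table below the cradle's centre; its +y is the direction in which jars slide into the cradle, +x points away from the robot at yaw 0, z up. The level axle runs along y, 72 mm above the table. A grey bearing post, 50 mm wide (x), 94 mm high, stands at y 58 to 78 mm
- deck_mid (a point): Centre of the top of the white loading deck, 30.5 mm above the table, axes as the mixer's, 148 mm before the cradle's centre. Deck: 250 mm (x) by 204 mm (y), its +y edge 5 mm from the cradle's floor. Two blue guides, 20 mm high, on it funnel to the mouth: gap about 117 mm at 76 mm, narrowing to 74 mm at 99 mm in +y from this point
- cradle_center (a point): Cradle's centre, on the axle; turns with it; axes as the mixer's when upright. Box 88 (x) by 79 (y) by 95 mm high, open only to -y. Inner faces: floor 42.5 mm below (1 mm below the deck), clear roof 42.5 above, blue back wall y = 34, clear sides x = +-40 mm. Lips in the mouth (y -37 to -25) leave 70 mm and stop the jar rolling out. Home: jar at the back wall, its centre within 5 mm of here
- cradle (a joint): Angle of the cradle about its axle (rad): 0 upright against its stop, lever level towards -x of the mixer (the robot's side); grows as the lever is lifted up and over the top; 3.14 upside down, lever level towards +x. It can go on to 3.5. Stiff: it stays where it is left (about 1.5 N at the grip moves it)
- lever_grip (a point): Grasp point of the lever's red grip, 105 mm from the axle, 95 mm past the cradle's centre in y; turns with the cradle. Grip: round bar, 16 mm thick, along the mixer's y, from 55 mm before to 33 mm after this point. Steel arm, 7 mm thick, joins it 51.5 mm before this point
- jar: Loose closed amber glass jar with WHITE screw cap and paper label, 64 mm diameter (straight up to 50 mm), 80 mm high, cap 56 mm diameter, about 0.2 kg. Origin at the centre of its underside, z towards the cap. Stands on the deck at start
- jar_center (a point): Middle of the white-capped jar, 40 mm above its underside on its axis
- spare_jar: Bystander: an equal amber jar with BLUE cap, also standing on the deck, to the other side; origin at the centre of its underside. The two jars may stand either way round
- beaker: Bystander: glass beaker, 60 mm diameter, 80 mm high, on the table; origin at the centre of its underside
- tube_rack: Bystander: black rack 100 x 200 mm full of capped tubes, 102 mm high; origin at the centre of its underside, long side along its y
- syringe: Bystander: lying syringe, 135 mm long along its x, 18 mm thick; origin under its barrel
- syringe_b: Bystander: another lying syringe, same size
- dish: Bystander: clear dish, 90 mm diameter, 16 mm high; origin at the centre of its underside
- stock_bottle: Bystander: large amber jar with white cap on the table away from the tumbler, 100 mm diameter, 170 mm high; origin at the centre of its underside
- spatula: Bystander: lying spatula, 170 mm long along its x

How it is judged (in metres and radians):
On the way, in this order (a step that is already met when the one before it is completed fails the run):
1. the white-capped jar stands fully home in the upright cradle (value of joint cradle below 0.15 rad and angle between jar's own z axis and vertical below 0.15 rad and y of jar_center in the frame of cradle_center above -0.012 m and distance between jar_center and cradle_center below 0.02 m), for 0.2 s.
2. the jar is held upside down in the cradle (within about 15 degrees) for 1.5 s (angle between jar's own z axis and vertical above 2.88 rad and y of jar_center in the frame of cradle_center above -0.012 m and distance between jar_center and cradle_center below 0.02 m), for 1.5 s.
At the end, for the whole second after the job is handed in: The cradle is back at its upright stop (within 0.1 rad), the white-capped jar stands upright in it (within 0.12 rad), at rest and still home (its centre within 20 mm of the cradle's centre and at most 12 mm towards the mouth) (value of joint cradle below 0.1 rad and angle between jar's own z axis and vertical below 0.12 rad and y of jar_center in the frame of cradle_center above -0.012 m and distance between jar_center and cradle_center below 0.02 m and linear speed of jar below 0.02 m/s); the robot touches nothing.
It fails at once if the jar tips over outside the cradle or falls off the deck (height (world z) of jar_center below 0.05 m or (angle between jar's own z axis and vertical above 0.5 rad and distance between jar_center and cradle_center above 0.045 m)).
It fails at once if the jar is lifted off the deck (more than about 20 mm) (height (world z) of jar_center above 0.092 m).
It fails at once if the cradle is whirled round (faster than 6 rad/s) (velocity of joint cradle above 6 rad/s or velocity of joint cradle below -6 rad/s).
It fails at once if the blue-capped jar is moved more than 25 mm (distance of spare_jar from where it was at the start of the episode above 0.025 m).
It fails at once if another thing on the bench is moved more than 25 mm (distance of any of beaker, tube_rack, syringe, syringe_b, dish, stock_bottle, spatula from where it was at the start of the episode above 0.025 m).
It also fails if it takes over 72 s, if anything falls off the work surface, if the arm or the gripper's body presses on something with over 40 N, if the wrist force passes 120 N, or if a joint passes its speed limit or range.

## Working session

There is one attempt and no reset: what is moved stays moved. The work goes in short steps, Python scripts to look and compute and a shell command to move; the robot and the scene stay as the last step left them, time stands still between calls to the robot, and variables do not carry over. Pictures are saved under pics/ and viewed, at most 14 in all, crops included, and the job is handed in when it is done.

```bash
ls; mkdir -p pics
cat > h.py <<'E'
import numpy as np, cv2
from scipy.spatial.transform import Rotation as R
from bench import *
def cal(n):
    c=get_calibration(n); return np.array(c["intrinsics"]),np.array(c["dist"]),np.array(c["xyz"]),c["attitude"]
def rot(a):
    a=np.array(a); return a if a.shape==(3,3) else R.from_quat(a).as_matrix()
def ray(n,u,v):
    K,d,t,a=cal(n); p=cv2.undistortPoints(np.array([[[u,v]]],float),K,d)[0,0]
    return t,rot(a)@np.array([p[0],p[1],1])
def at_z(n,u,v,z):
    t,r=ray(n,u,v); return t+r*(z-t[2])/r[2]
def at_d(n,u,v,D):
    t,r=ray(n,u,v); return t+r*D
E
python3 - <<'E'
from h import *
for n in("top","side"):
    print(get_calibration(n)); p,d=get_image(n); cv2.imwrite(f"pics/{n}0.png",cv2.resize(p[...,::-1],(800,600))); np.save(f"pics/{n}d0.npy",d); np.save(f"pics/{n}p0.npy",p)
print(read_state())
E
```

```text
pics
{'intrinsics': array([[411.5671183 ,   0.        , 260.37309722],
       [  0.        , 411.5671183 , 192.10753162],
       [  0.        ,   0.        ,   1.        ]]), 'dist': array([-0.0144232,  0.       ,  0.       ,  0.       ,  0.       ]), 'xyz': array([ 429.39709847,  -36.45495226, 1177.91011365]), 'attitude': array([-0.69866723,  0.71326702, -0.03151856,  0.04605262])}
{'intrinsics': array([[486.01073056,   0.        , 258.91612387],
       [  0.        , 486.01073056, 190.13825002],
       [  0.        ,   0.        ,   1.        ]]), 'dist': array([-0.09032512,  0.        ,  0.        ,  0.        ,  0.        ]), 'xyz': array([ 449.88285787,  887.25814579, 1099.73110908]), 'attitude': array([-0.04099426,  0.93434433, -0.35346842,  0.01949931])}
{'clock': 0.1, 'joints': array([ 1.45458303e+00,  3.85459681e-01,  6.74871676e-03, -4.10742037e-04,
       -1.19401814e+00, -2.58585131e-01]), 'joint_vel': array([-0.00031884, -0.00294182,  0.00435125,  0.00134821, -0.00080901,
       -0.00086045]), 'joint_efforts': array([-3.60759541e-04, -3.93317521e+01,  1.88929993e+01,  4.19795975e+00,
       -2.57248859e-03,  5.17559116e-06]), 'position': array([228.61007856, 581.1184159 , 230.3412535 ]), 'ee_rot': array([ 9.82477503e-01, -1.86378607e-01, -1.21673359e-04,  9.77520303e-04]), 'contact_force': array([ 0.08332539,  0.5234049 , -0.59321324]), 'wrist_torque': array([0.01129671, 0.03083242, 0.01461377]), 'grasp_force': 0.0, 'gripper_width': 85.5682385029777}
```

View pics/top0.png

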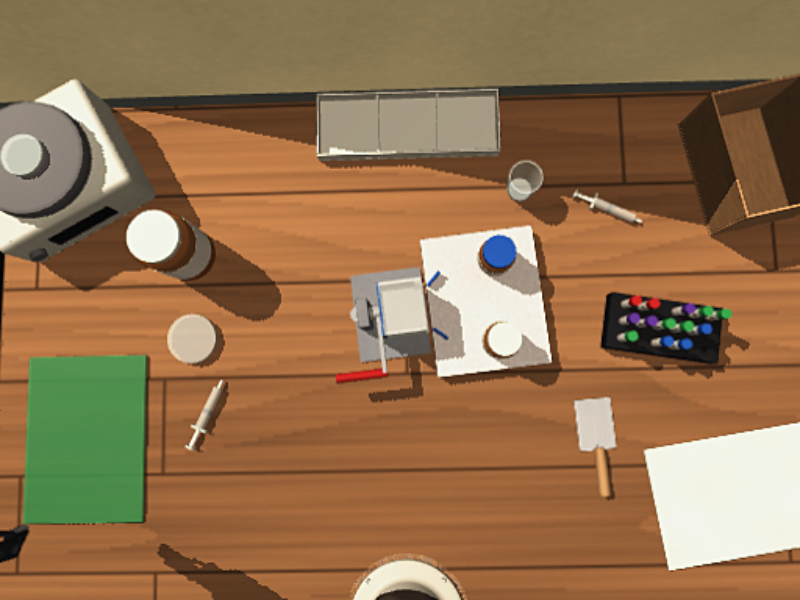

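View pics/side0.png

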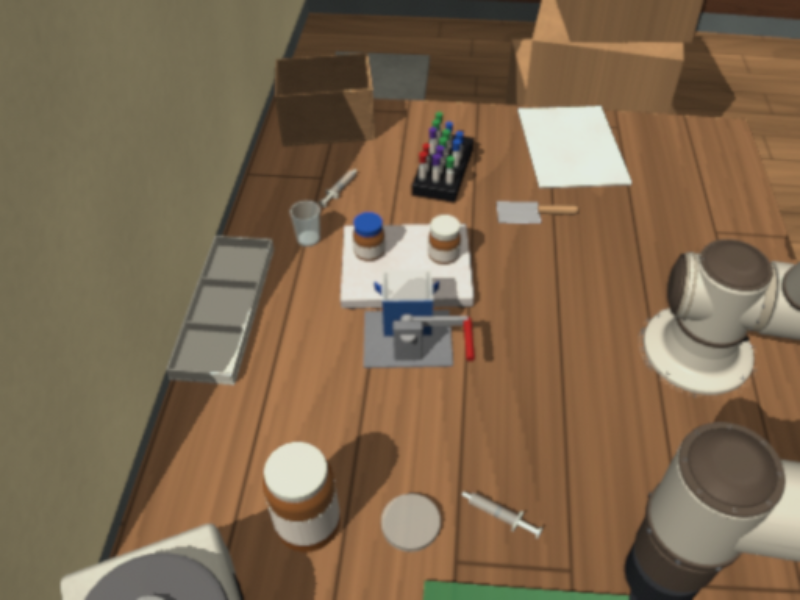

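The top view shows the deck corners at about (420,240), (531,226), (551,362) and (440,377). The white cap is at (503,338), the blue cap at (498,252), the cradle at about (402,305), and the red grip runs from (337,380) to (385,373). I'll enlarge that area to read it more closely.

Run:
```python
from h import *
p=np.load("pics/topp0.npy"); c=p[135:255,205:365]
cv2.imwrite("pics/crop0.png",cv2.resize(c[...,::-1],(800,600),interpolation=cv2.INTER_CUBIC))
```

```text
(no output)
```

View pics/crop0.png

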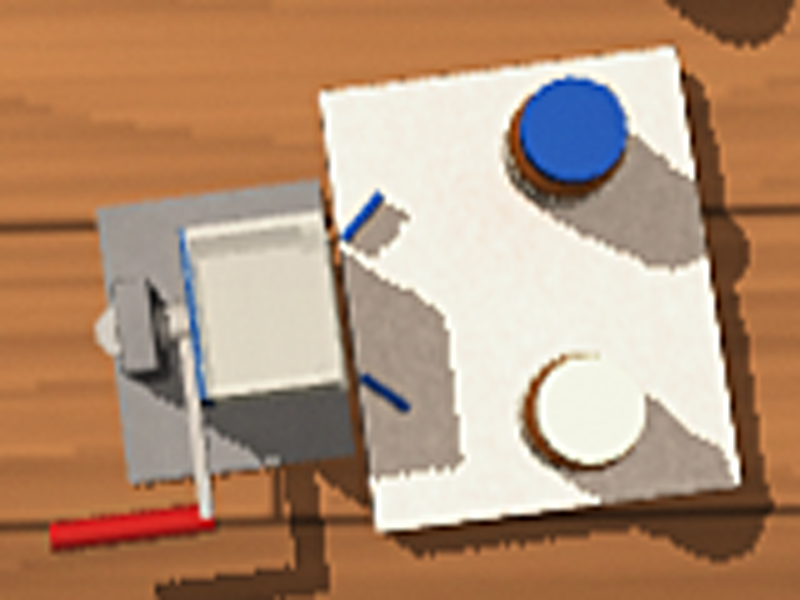

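The crop, at 5x, gives these pixel positions:
- Deck corners: (320,93), (676,47), (740,486), (378,530).
- Caps: white centre (592,410), blue (575,130).
- Grip: (50,537) to (213,518).

```bash
cat >> h.py <<'E'
def cr(x,y): return (x+.5)/5-.5+205,(y+.5)/5-.5+135
E
python3 - <<'E'
from h import *
C=np.array([at_z("top",*cr(*q),30.5)[:2] for q in [(320,93),(676,47),(740,486),(378,530)]])
print(C.round(1),[np.linalg.norm(C[i]-C[(i+1)%4]).round(1) for i in range(4)])
# mixer axes: y from C1->C0 ; x from C3->C0
ey=(C[0]-C[1])+(C[3]-C[2]); ey/=np.linalg.norm(ey); ex=(C[0]-C[3])+(C[1]-C[2]); ex/=np.linalg.norm(ex)
yaw=np.mean([np.arctan2(-ey[0],ey[1]),np.arctan2(ex[1],ex[0])]);print("yaw",np.arctan2(-ey[0],ey[1]),np.arctan2(ex[1],ex[0]))
ex=np.array([np.cos(yaw),np.sin(yaw)]);ey=np.array([-ex[1],ex[0]])
D=C.mean(0);M=D+148*ey;print("deck",D,"mixer",M)
d=np.load("pics/topd0.npy")
def loc(p): q=np.array(p[:2])-M; return np.array([q@ex,q@ey]).round(1)
for n,q,z in [("white",(592,410),110.5),("blue",(575,130),110.5),("g1",(50,537),80),("g2",(213,518),80),("backL",(182,232),119),("backR",(206,402),119),("mouthL",(324,215),119),("mouthR",(345,385),119)]:
    u,v=cr(*q); P=at_z("top",u,v,z); dd=d[int(round(v)),int(round(u))]
    print(n,P.round(1),loc(P),"depth:",at_d("top",u,v,dd).round(1))
G=M-105*ex+95*ey;print("grip exp",G)
s=np.load("pics/sided0.npy")
for n,q in [("white",(444,225)),("blue",(368,223)),("grip a",(467,322)),("grip b",(471,358))]:
    u,v=q[0]/1.5625,q[1]/1.5625; print("side",n,at_d("side",u,v,s[int(round(v)),int(round(u))]).round(1))
E
```

```text
[[ 666.5  -39.5]
 [ 688.2 -241.7]
 [ 440.1 -266.9]
 [ 419.9  -66.3]] [np.float64(203.3), np.float64(249.4), np.float64(201.6), np.float64(248.0)]
yaw 0.10372429098659955 0.10474020055278478
deck [ 553.69269978 -153.61004989] mixer [538.29424519  -6.41328499]
white [ 480.  -176.3  110.5] [ -75.6 -162.9] depth: [ 479.8 -175.8  114.4]
blue [ 627.  -172.7  110.5] [  71.  -174.6] depth: [ 627.  -172.6  111. ]
g1 [420.  109.2  80. ] [-105.6  127.3] depth: [420.  109.2  79.4]
g2 [428.4  22.3  80. ] [-106.4   40. ] depth: [428.4  22.3  80.2]
backL [576.5  34.  119. ] [42.2 36.2] depth: [576.6  34.1 118.1]
backR [487.8  22.9 119. ] [-47.1  34.4] depth: [489.6  24.6  87.9]
mouthL [583.7 -40.  119. ] [ 41.7 -38.1] depth: [600.5 -40.4   4.1]
mouthR [495.1 -48.9 119. ] [-47.4 -37.7] depth: [500.7 -49.9  29. ]
grip exp [423.97996478  77.14654564]
side white [ 478.1 -171.   110.2]
side blue [ 622.6 -163.8  111. ]
side grip a [425.3  39.6  80.6]
side grip b [415.6 112.1  73.8]
```

```bash
cat >> h.py <<'E'
yaw=.1042; ex=np.array([np.cos(yaw),np.sin(yaw)]);ey=np.array([-ex[1],ex[0]])
M=np.array([538.3,-6.4])-1.5*ex
def loc(p): q=np.array(p[:2])-M; return np.array([q@ex,q@ey])
def wor(x,y,z): return np.r_[M+x*ex+y*ey,z]
def target(tilt,head=0):  # tool y along +-mixer x, tool z tilted toward +mixer y by tilt deg
    zz=np.array([0,np.sin(np.radians(tilt)),-np.cos(np.radians(tilt))]); yy=np.array([-1.,0,0]); xx=np.cross(yy,zz)
    return R.from_euler('z',yaw)*R.from_matrix(np.c_[xx,yy,zz])
def delta(P,T,s=None):
    s=s or read_state(); d=(P-s["position"])/10; r=(T*R.from_quat(s["ee_rot"]).inv()).as_rotvec(degrees=True)
    return d.round(2),r.round(1)
E
python3 - <<'E'
from h import *
j=loc((480,-176.3)); print("jar",j); T=target(25)
# grasp pt on jar axis at z=77, TCP 24 further
y=j[1]+24*np.sin(np.radians(25))
print(delta(wor(j[0],y,200),T)); print(wor(j[0],y,200))
E
```

```text
jar [ -74.15534693 -162.91460487]
(array([ 25.03, -74.73,  -3.03]), array([ 21. ,  15.8, -61.5]))
[ 478.94502776 -166.21217556  200.        ]
```

```bash
python3 -m creep '{"translation":[[3,-6,0.5],[6,-12,1],[9,-18,1],[11,-24,1],[13,-30,1],[15,-36,1],[17,-42,0],[19,-48,0]],"delta_rot":[[0,0,-8],[0,0,-16],[0,0,-24],[0,0,-32],[0,0,-40],[0,0,-48],[0,0,-55],[0,0,-61]],"hand":[8.54,8.54,8.54,8.54,8.54,8.54,8.54,8.54]}'
python3 - <<'E'
from h import *
j=loc((480,-176.3)); y=j[1]+24*np.sin(np.radians(25))
print(delta(wor(j[0],y,180),target(25)))
E
```

```text
clock: 1.1
position: [412.8, 116.8, 231.4]
ee_rot: [0.751, -0.66, -0.0, 0.0]
contact_force: [1.0, 0.6, -0.2]
gripper_width: 85.4
grasp_force: 0.0
(array([  6.62, -28.3 ,  -5.14]), array([24.8,  2.9, -1.4]))
```

```bash
python3 -m creep '{"translation":[[1.3,-5.5,0],[2.6,-11,0],[3.9,-16.5,0],[5.2,-22,-1],[6.6,-28.3,-3],[6.6,-28.3,-5.1],[6.6,-28.3,-5.1],[6.6,-28.3,-5.1]],"delta_rot":[[5,0.6,0],[10,1.2,-1],[15,1.8,-1],[20,2.4,-1.4],[24.8,2.9,-1.4],[24.8,2.9,-1.4],[24.8,2.9,-1.4],[24.8,2.9,-1.4]],"hand":[8.54,8.54,8.54,8.54,8.54,8.54,8.54,8.54]}'
python3 - <<'E'
from h import *
p,d=get_image("top"); cv2.imwrite("pics/t1.png",cv2.resize(p[135:255,205:365,::-1],(800,600),interpolation=cv2.INTER_CUBIC))
j=loc((480,-176.3)); y=j[1]+24*np.sin(np.radians(25))
print(delta(wor(j[0],y,55),target(25)))
E
```

```text
clock: 2.1
position: [479.2, -163.5, 181.6]
ee_rot: [0.727, -0.652, -0.16, -0.145]
contact_force: [0.5, -0.3, 0.8]
gripper_width: 85.6
grasp_force: 0.0
(array([ -0.05,  -0.3 , -12.71]), array([ 0.1,  0.2, -0.2]))
```

View pics/t1.png

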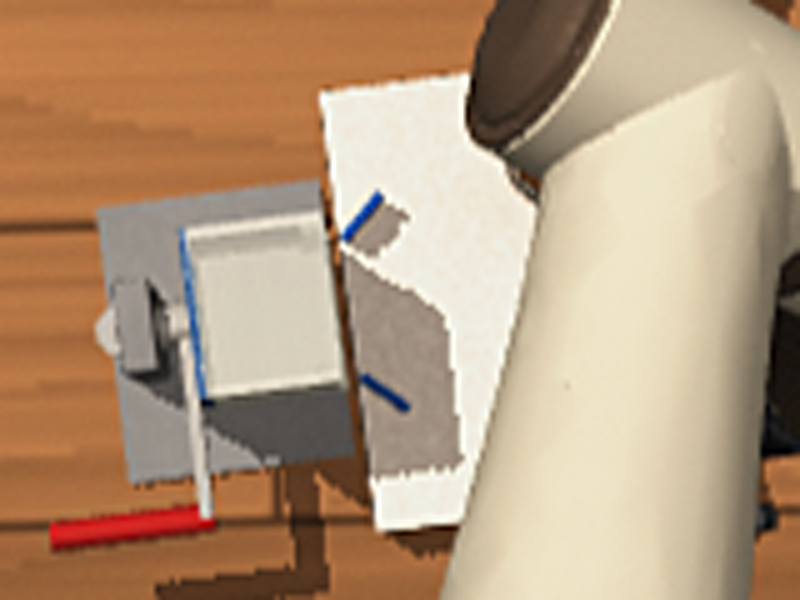

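The view shows the arm covering the jars, with the wrist housing at about (540,80), near the blue jar. Before I descend I'll check how high that part is and look from the side.

Run:
```python
from h import *
p,d=get_image("top")
for q in [(540,60),(520,140),(600,200),(650,400),(500,590),(780,380),(520,180)]:
    u,v=cr(*q); print(q,at_d("top",u,v,d[int(round(v)),int(round(u))]).round(0))
p,d=get_image("side"); np.save("pics/sd1.npy",d)
cv2.imwrite("pics/s1.png",cv2.resize(p[90:240,180:380,::-1],(800,600),interpolation=cv2.INTER_CUBIC))
```

```text
(540, 60) [ 566. -106.  559.]
(520, 140) [ 544. -100.  546.]
(600, 200) [ 521. -121.  567.]
(650, 400) [ 459. -128.  602.]
(500, 590) [408. -83. 624.]
(780, 380) [ 477. -214.  379.]
(520, 180) [ 608. -147.   71.]
```

View pics/s1.png

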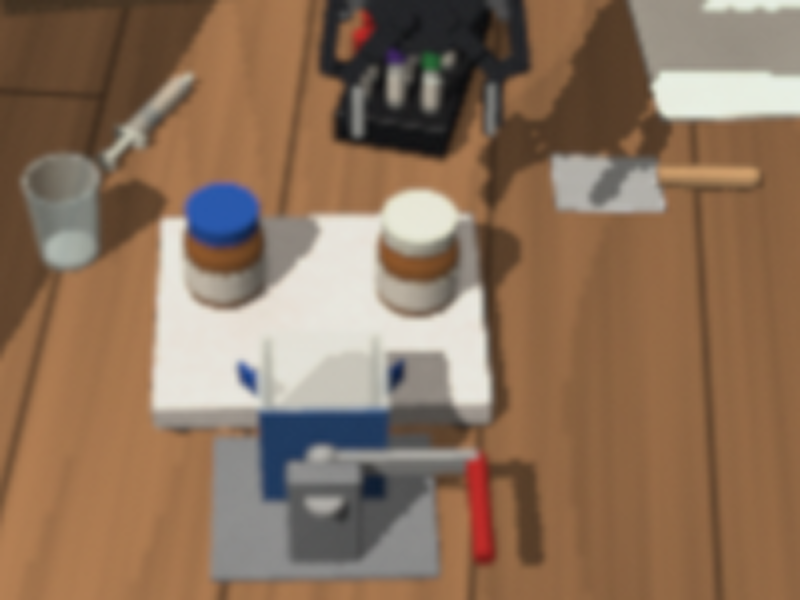

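The side view shows the open fingertips at (357,130) and (492,130), straddling the white jar at (420,250). The wrist is more than 350 mm up, so nothing is in the way and I can descend and grip.

```bash
python3 -m creep '{"translation":[[0,-0.3,-3],[0,-0.3,-6],[0,-0.3,-8],[0,-0.3,-10],[0,-0.3,-11.5],[0,-0.3,-12.7],[0,-0.3,-12.7],[0,-0.3,-12.7]],"delta_rot":[[0,0,0],[0,0,0],[0,0,0],[0,0,0],[0,0,0],[0,0,0],[0,0,0],[0,0,0]],"hand":[8.54,8.54,8.54,8.54,8.54,8.54,8.54,8.54]}'; python3 -m creep '{"translation":[[0,0,0],[0,0,0],[0,0,0],[0,0,0],[0,0,0],[0,0,0]],"delta_rot":[[0,0,0],[0,0,0],[0,0,0],[0,0,0],[0,0,0],[0,0,0]],"hand":[6,6,6,6,6,6]}'
python3 - <<'E'
from h import *
s=read_state(); print(loc(s["position"]),s["position"])
p,d=get_image("side")
cv2.imwrite("pics/s2.png",cv2.resize(p[90:240,180:380,::-1],(800,600),interpolation=cv2.INTER_CUBIC))
for y in(-100,-40):
  print(delta(wor(0,y,s["position"][2]),target(25)))
E
```

```text
clock: 3.25
position: [479.4, -167.3, 54.3]
ee_rot: [0.726, -0.653, -0.16, -0.145]
contact_force: [-0.4, 0.2, -0.1]
gripper_width: 85.3
grasp_force: 0.0
clock: 4.0
position: [479.7, -167.7, 55.0]
ee_rot: [0.727, -0.652, -0.159, -0.145]
contact_force: [0.2, -1.9, 5.5]
gripper_width: 61.8
grasp_force: 66.2
[ -73.58836496 -154.32421433] [ 479.67040695 -167.69723029   55.03822442]
(array([ 6.75,  6.17, -0.  ]), array([ 0.1,  0.2, -0.2]))
(array([ 6.13, 12.14, -0.  ]), array([ 0.1,  0.2, -0.2]))
```

View pics/s2.png

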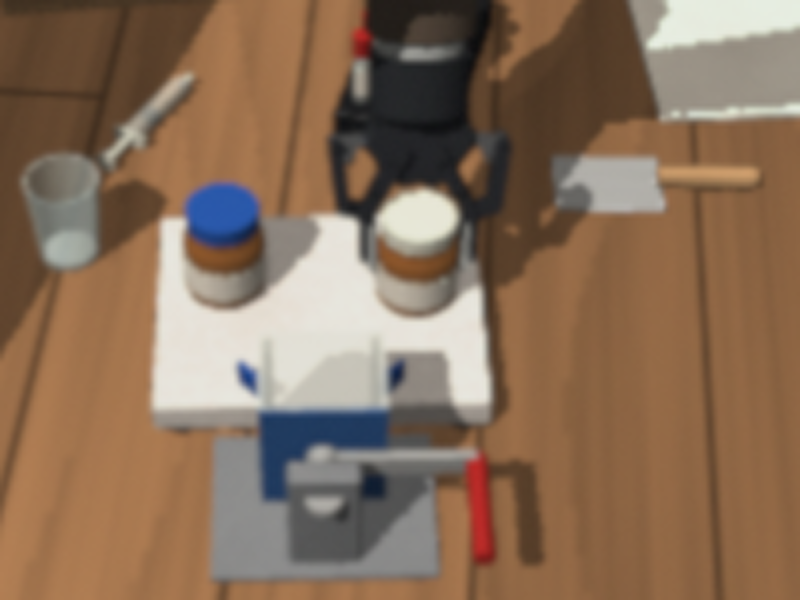

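The image shows the pads around the jar at (420,250), but the 61.8 mm opening suggests they sit on the shoulder. I'll grip again 5 mm lower.

```bash
python3 -m creep '{"translation":[[0,0,0],[0,0,0],[0,0,-0.3],[0,0,-0.6],[0,0,-0.6],[0,0,-0.6],[0,0,-0.6],[0,0,-0.6]],"delta_rot":[[0,0,0],[0,0,0],[0,0,0],[0,0,0],[0,0,0],[0,0,0],[0,0,0],[0,0,0]],"hand":[7.6,7.6,7.6,7.6,6,6,6,6]}'
```

```text
clock: 5.05
position: [479.4, -167.1, 48.3]
ee_rot: [0.726, -0.653, -0.16, -0.145]
contact_force: [0.3, 1.0, 5.6]
gripper_width: 62.8
grasp_force: 61.9
```

```bash
python3 -m creep '{"translation":[[0.5,0.4,0],[1.4,1.2,0],[2.4,2.2,0],[3.4,3.1,0],[4.5,4.1,0],[5.6,5.1,0],[6.4,5.8,0],[6.75,6.1,0]],"delta_rot":[[0,0,0],[0,0,0],[0,0,0],[0,0,0],[0,0,0],[0,0,0],[0,0,0],[0,0,0]],"hand":[6,6,6,6,6,6,6,6]}'
python3 - <<'E'
from h import *
s=read_state(); print(loc(s["position"]))
p,d=get_image("side")
cv2.imwrite("pics/s3.png",cv2.resize(p[90:240,180:380,::-1],(800,600),interpolation=cv2.INTER_CUBIC))
for y in(-70,-50):
  print(delta(wor(0,y,s["position"][2]),target(25)))
E
```

```text
clock: 6.05
position: [545.1, -106.9, 48.3]
ee_rot: [0.727, -0.652, -0.161, -0.143]
contact_force: [-4.8, -3.8, 8.5]
gripper_width: 62.3
grasp_force: 62.2
[  -2.1480833  -100.62762831]
(array([-0.14,  3.04,  0.  ]), array([ 0.1, -0.1, -0.3]))
(array([-0.35,  5.03,  0.  ]), array([ 0.1, -0.1, -0.3]))
```

View pics/s3.png

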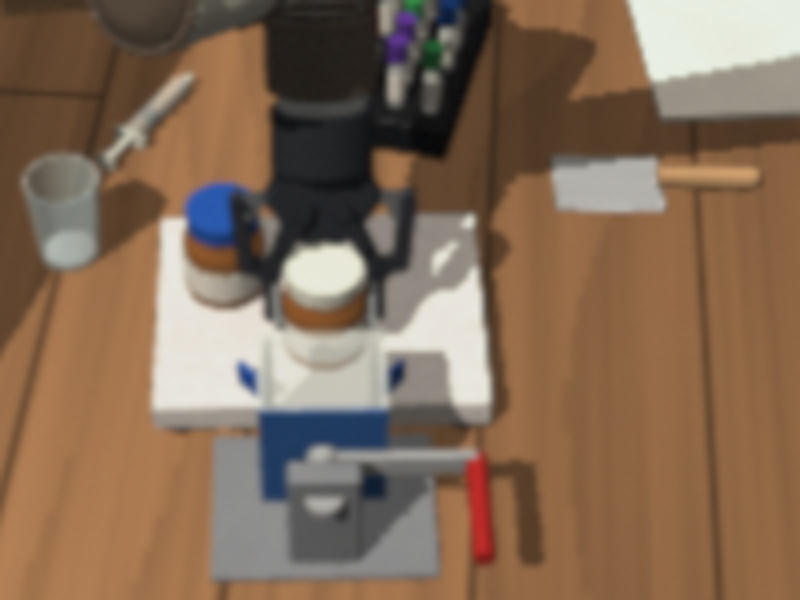

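The jar stands upright in the grip at (325,300), lined up with the cradle mouth centred at about (322,370), and the blue jar hasn't moved. I'll continue into the mouth.

```bash
python3 -m creep '{"translation":[[0.1,0.5,0],[0,1.2,0],[0,2,0],[-0.1,2.8,0],[-0.2,3.5,0],[-0.25,4.2,0],[-0.3,4.7,0],[-0.35,5,0]],"delta_rot":[[0,0,0],[0,0,0],[0,0,0],[0,0,0],[0,0,0],[0,0,0],[0,0,0],[0,0,0]],"hand":[6,6,6,6,6,6,6,6]}'
python3 - <<'E'
from h import *
s=read_state(); print(loc(s["position"]),s["contact_force"])
E
```

```text
clock: 7.1
position: [543.6, -57.0, 48.2]
ee_rot: [0.727, -0.653, -0.159, -0.145]
contact_force: [0.6, -4.5, 4.8]
gripper_width: 62.4
grasp_force: 62.1
[  1.55226868 -50.90222429] [ 0.58506955 -4.52762553  4.8360745 ]
```

```bash
python3 -m creep '{"translation":[[0,0,0],[0,0,0],[0,0,0.5],[0,0,2],[0.1,-1,4],[0.2,-2,7],[0.4,-4,10],[0.5,-5,10]],"delta_rot":[[0,0,0],[0,0,0],[0,0,0],[0,0,0],[0,0,0],[0,0,0],[0,0,0],[0,0,0]],"hand":[7.3,7.3,7.4,7.4,7.5,7.5,7.5,7.5]}'
python3 - <<'E'
from h import *
s=read_state(); print(loc(s["position"]),s["contact_force"])
print(delta(wor(0,-118,120),target(15)),delta(wor(0,-118,62),target(15)))
p,d=get_image("top"); np.save("pics/tp4.npy",p);u,v=cr(400,350);np.save("pics/td4.npy",d)
p,d=get_image("side")
cv2.imwrite("pics/s4.png",cv2.resize(p[90:240,180:380,::-1],(800,600),interpolation=cv2.INTER_CUBIC))
E
```

```text
clock: 8.1
position: [549.8, -107.4, 151.7]
ee_rot: [0.727, -0.652, -0.157, -0.147]
contact_force: [-0.1, 0.9, -1.3]
gripper_width: 75.0
grasp_force: 0.0
[   2.41110983 -101.65659605] [-0.08751652  0.87905812 -1.30106065]
(array([-0.07, -1.65, -3.17]), array([-9.8, -0.6, -0.2])) (array([-0.07, -1.65, -8.97]), array([-9.8, -0.6, -0.2]))
```

View pics/s4.png

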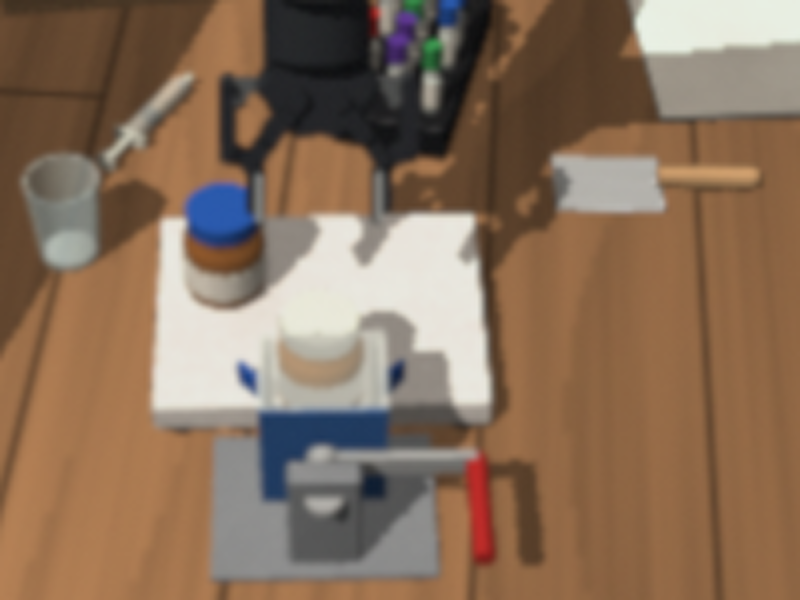

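The jar stands centred in the mouth at (320,350) and the fingers are clear of it. Next I'll close them, tilt back to 15°, and come down behind the jar.

```bash
python3 -m creep '{"translation":[[0,-1.6,0],[0,-1.6,0],[-0.05,-1.65,0],[-0.05,-1.65,-3],[-0.05,-1.65,-6],[-0.05,-1.65,-8],[-0.05,-1.65,-9],[-0.05,-1.65,-9]],"delta_rot":[[-9.8,-0.6,-0.2],[-9.8,-0.6,-0.2],[-9.8,-0.6,-0.2],[-9.8,-0.6,-0.2],[-9.8,-0.6,-0.2],[-9.8,-0.6,-0.2],[-9.8,-0.6,-0.2],[-9.8,-0.6,-0.2]],"hand":[0,0,0,0,0,0,0,0]}'
python3 - <<'E'
from h import *
s=read_state(); print(loc(s["position"]),s["contact_force"])
for y in (-95,-60,-45,-41): print(y,delta(wor(0,y,62),target(25)))
E
```

```text
clock: 9.2
position: [547.2, -122.8, 57.0]
ee_rot: [0.735, -0.665, -0.101, -0.086]
contact_force: [-0.7, 0.3, 0.7]
gripper_width: 0.1
grasp_force: 0.0
[  -1.71471404 -116.73450911] [-0.73964761  0.29817274  0.66924837]
-95 (array([-0.06,  2.18,  0.5 ]), array([9.8, 0.5, 0.1]))
-60 (array([-0.42,  5.66,  0.5 ]), array([9.8, 0.5, 0.1]))
-45 (array([-0.58,  7.15,  0.5 ]), array([9.8, 0.5, 0.1]))
-41 (array([-0.62,  7.55,  0.5 ]), array([9.8, 0.5, 0.1]))
```

```bash
python3 -m creep '{"translation":[[0,1,0.3],[0,1.8,0.5],[-0.1,2.6,0.5],[-0.2,3.4,0.5],[-0.25,4.2,0.5],[-0.35,5,0.5],[-0.42,5.7,0.5],[-0.5,6.3,0.5]],"delta_rot":[[4,0.2,0],[8,0.4,0],[9.8,0.5,0.1],[9.8,0.5,0.1],[9.8,0.5,0.1],[9.8,0.5,0.1],[9.8,0.5,0.1],[9.8,0.5,0.1]],"hand":[0,0,0,0,0,0,0,0]}'
python3 - <<'E'
from h import *
s=read_state(); print(loc(s["position"]),s["contact_force"])
for y in (-45,-41): print(y,delta(wor(0,y,62),target(25)))
p,d=get_image("side")
cv2.imwrite("pics/s5.png",cv2.resize(p[90:240,180:380,::-1],(800,600),interpolation=cv2.INTER_CUBIC))
E
```

```text
clock: 10.2
position: [542.4, -58.9, 62.8]
ee_rot: [0.726, -0.653, -0.16, -0.145]
contact_force: [0.7, 0.1, 0.7]
gripper_width: -0.4
grasp_force: 0.6
[  0.11506412 -52.62903307] [0.72045659 0.06440035 0.69312573]
-45 (array([-0.09,  0.76, -0.08]), array([ 0. ,  0.2, -0. ]))
-41 (array([-0.13,  1.16, -0.08]), array([ 0. ,  0.2, -0. ]))
```

```bash
python3 -m creep '{"translation":[[0,0.3,0],[-0.05,0.6,0],[-0.1,0.8,0],[-0.1,1.0,0],[-0.1,1.1,0],[-0.1,1.15,0],[-0.1,1.15,0]],"delta_rot":[[0,0,0],[0,0,0],[0,0,0],[0,0,0],[0,0,0],[0,0,0],[0,0,0]],"hand":[0,0,0,0,0,0,0]}'
python3 - <<'E'
from h import *
s=read_state(); print(loc(s["position"]),s["contact_force"])
p,d=get_image("side")
cv2.imwrite("pics/s5.png",cv2.resize(p[90:240,180:380,::-1],(800,600),interpolation=cv2.INTER_CUBIC))
E
```

```text
clock: 11.12
position: [541.5, -48.1, 62.8]
ee_rot: [0.726, -0.653, -0.16, -0.146]
contact_force: [-0.2, -0.6, -0.2]
gripper_width: -0.1
grasp_force: 0.5
[  0.34885532 -41.82743281] [-0.22270936 -0.62454835 -0.1910985 ]
```

View pics/s5.png

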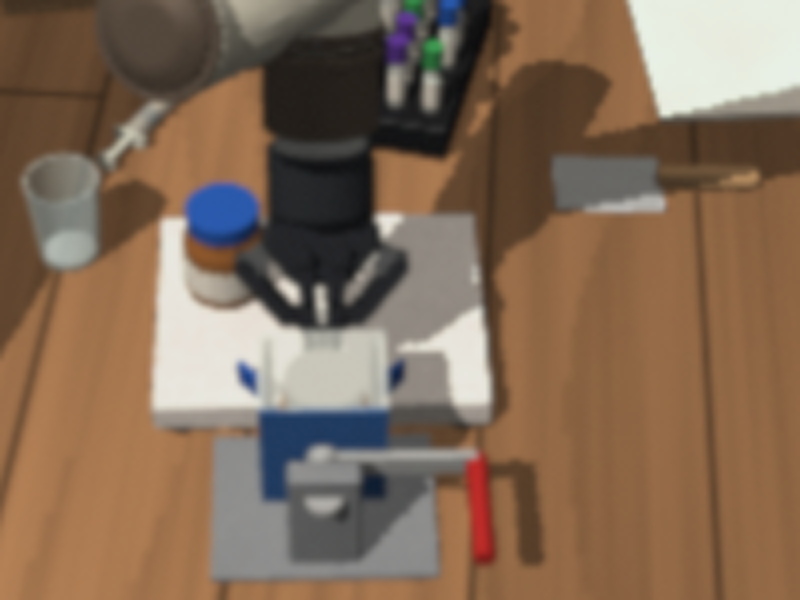

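The jar is inside the cradle, with its cap under the clear roof at (328,375). I'll push in small steps until I feel the back wall.

```bash
python3 -m creep '{"translation":[[0,0.1,0],[0,0.2,0],[0,0.25,0],[0,0.25,0]],"delta_rot":[[0,0,0],[0,0,0],[0,0,0],[0,0,0]],"hand":[0,0,0,0]}';python3 -m creep '{"translation":[[0,0.1,0],[0,0.2,0],[0,0.25,0],[0,0.25,0]],"delta_rot":[[0,0,0],[0,0,0],[0,0,0],[0,0,0]],"hand":[0,0,0,0]}'
python3 - <<'E'
from h import *
s=read_state(); print(loc(s["position"]),s["contact_force"])
E
```

```text
clock: 11.68
position: [541.5, -45.5, 62.8]
ee_rot: [0.726, -0.653, -0.16, -0.146]
contact_force: [0.2, -1.7, -0.3]
gripper_width: -0.0
grasp_force: 0.5
clock: 12.18
position: [541.6, -43.3, 62.8]
ee_rot: [0.726, -0.653, -0.159, -0.146]
contact_force: [1.4, -2.0, -0.9]
gripper_width: -0.3
grasp_force: 1.2
[  0.9591771  -37.08369867] [ 1.3507721  -2.02857572 -0.85829366]
```

```bash
python3 -m creep '{"translation":[[0,0.1,0],[0,0.2,0],[0,0.2,0]],"delta_rot":[[0,0,0],[0,0,0],[0,0,0]],"hand":[0,0,0]}';python3 -m creep '{"translation":[[0,0.1,0],[0,0.2,0],[0,0.2,0]],"delta_rot":[[0,0,0],[0,0,0],[0,0,0]],"hand":[0,0,0]}'
```

```text
clock: 12.55
position: [542.4, -42.8, 62.8]
ee_rot: [0.726, -0.653, -0.158, -0.145]
contact_force: [0.4, -6.9, -1.6]
gripper_width: 0.2
grasp_force: 3.5
clock: 12.92
position: [543.2, -42.4, 62.9]
ee_rot: [0.726, -0.654, -0.156, -0.145]
contact_force: [1.3, -11.9, -1.6]
gripper_width: 0.3
grasp_force: 5.7
```

The force rose to 12 N with the TCP at y −36 in the mixer frame, so the jar is against the back wall. I'll back out and go over to the lever.

```bash
python3 -m creep '{"translation":[[0,-0.5,0],[0.2,-2,0],[0.4,-4,1.5],[0.4,-4.5,6],[0.4,-4.5,12],[0.4,-4.5,17],[0.4,-4.5,17],[0.4,-4.5,17]],"delta_rot":[[0,0,0],[0,0,0],[0,0,0],[0,0,0],[-8,-0.6,0],[-16,-1.2,0],[-24.8,-2,0],[-24.8,-2,0]],"hand":[0,0,0,0,0,0,0,3]}'
python3 - <<'E'
from h import *
s=read_state(); print(loc(s["position"]))
for z in (230,120): print(delta(wor(-105,103,z),target(0)))
d=get_image("top")[1];p,d=get_image("top");cv2.imwrite("pics/t6.png",cv2.resize(p[135:255,205:365,::-1],(800,600),interpolation=cv2.INTER_CUBIC))
E
```

```text
clock: 13.92
position: [544.3, -82.3, 233.1]
ee_rot: [0.744, -0.668, -0.004, 0.003]
contact_force: [-0.1, -0.5, -0.5]
gripper_width: 16.9
grasp_force: 0.0
[ -0.45059092 -76.06531094]
(array([-12.26,  16.72,  -0.31]), array([-0.1, -0.5, -0.2]))
(array([-12.26,  16.72, -11.31]), array([-0.1, -0.5, -0.2]))
```

```bash
python3 -m creep '{"translation":[[-3,4.5,0],[-7,9.5,0],[-11,14.5,0],[-12.25,16.7,0],[-12.25,16.7,-3],[-12.25,16.7,-7],[-12.25,16.7,-11.3],[-12.25,16.7,-11.3]],"delta_rot":[[0,0,0],[0,0,0],[0,-0.5,-0.2],[0,-0.5,-0.2],[0,-0.5,-0.2],[0,-0.5,-0.2],[0,-0.5,-0.2],[0,-0.5,-0.2]],"hand":[5,5,5,5,5,5,5,5]}'
python3 - <<'E'
from h import *
s=read_state(); print(loc(s["position"]),s["contact_force"])
print(delta(wor(-105,103,53),target(0)))
p,d=get_image("side")
cv2.imwrite("pics/s6.png",cv2.resize(p[110:260,180:380,::-1],(800,600),interpolation=cv2.INTER_CUBIC))
E
```

```text
clock: 15.02
position: [421.3, 81.0, 117.1]
ee_rot: [0.741, -0.672, -0.002, 0.003]
contact_force: [0.6, 0.6, -0.4]
gripper_width: 49.6
grasp_force: 0.0
[-105.8231276   99.0771046] [ 0.64416351  0.56011226 -0.40781572]
(array([ 0.04,  0.4 , -6.41]), array([ 0.2, -0.4,  0.4]))
```

View pics/s6.png

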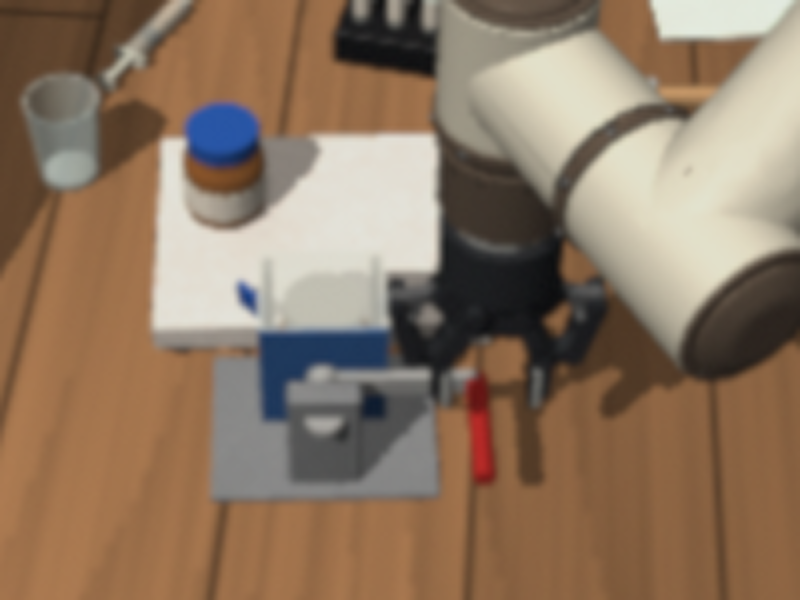

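The open fingers at (443,385) and (537,385) straddle the line of the red grip, about (480,380) to (485,480), and the jar's cap is inside the cradle at (325,295). I'll descend and grip.

```bash
python3 -m creep '{"translation":[[0,0.4,-2],[0,0.4,-4],[0,0.4,-5.6],[0,0.4,-6.4],[0,0.4,-6.4],[0,0.4,-6.4],[0,0.4,-6.4],[0,0.4,-6.4]],"delta_rot":[[0,0,0],[0,0,0],[0,0,0],[0,0,0],[0,0,0],[0,0,0],[0,0,0],[0,0,0]],"hand":[5,5,5,5,1,1,1,1]}'; python3 -m creep '{"translation":[[0,0,0],[0,0,0]],"delta_rot":[[0,0,0],[0,0,0]],"hand":[1,1]}';python3 - <<'E'
from h import *
s=read_state(); print(loc(s["position"]),s["contact_force"])
for k in range(1,33):
    t=np.pi*k/32; r=105*(1-np.cos(t)); v=np.r_[r*ex,105*np.sin(t)]/10; print(k,v.round(1).tolist(),end=' ')
E
```

```text
clock: 16.08
position: [422.3, 86.7, 56.7]
ee_rot: [0.742, -0.671, -0.0, -0.0]
contact_force: [-4.5, 2.3, 5.4]
gripper_width: 14.2
grasp_force: 58.5
clock: 16.32
position: [422.4, 86.8, 56.7]
ee_rot: [0.742, -0.671, -0.0, -0.0]
contact_force: [-5.0, 1.2, 5.8]
gripper_width: 13.9
grasp_force: 58.5
[-104.12102203  104.70751988] [-5.01544679  1.17656198  5.80536608]
1 [0.1, 0.0, 1.0] 2 [0.2, 0.0, 2.0] 3 [0.4, 0.0, 3.0] 4 [0.8, 0.1, 4.0] 5 [1.2, 0.1, 4.9] 6 [1.8, 0.2, 5.8] 7 [2.4, 0.2, 6.7] 8 [3.1, 0.3, 7.4] 9 [3.8, 0.4, 8.1] 10 [4.6, 0.5, 8.7] 11 [5.5, 0.6, 9.3] 12 [6.4, 0.7, 9.7] 13 [7.4, 0.8, 10.0] 14 [8.4, 0.9, 10.3] 15 [9.4, 1.0, 10.4] 16 [10.4, 1.1, 10.5] 17 [11.5, 1.2, 10.4] 18 [12.5, 1.3, 10.3] 19 [13.5, 1.4, 10.0] 20 [14.4, 1.5, 9.7] 21 [15.4, 1.6, 9.3] 22 [16.2, 1.7, 8.7] 23 [17.1, 1.8, 8.1] 24 [17.8, 1.9, 7.4] 25 [18.5, 1.9, 6.7] 26 [19.1, 2.0, 5.8] 27 [19.7, 2.1, 4.9] 28 [20.1, 2.1, 4.0] 29 [20.4, 2.1, 3.0] 30 [20.7, 2.2, 2.0] 31 [20.8, 2.2, 1.0] 32 [20.9, 2.2, 0.0]
```

```bash
python3 -m creep '{"translation":[[0,0,0.4],[0.1,0,1],[0.2,0,2],[0.4,0,3],[0.8,0.1,4],[1.2,0.1,4.9],[1.8,0.2,5.8],[2.4,0.2,6.7]],"delta_rot":[[0,0,0],[0,0,0],[0,0,0],[0,0,0],[0,0,0],[0,0,0],[0,0,0],[0,0,0]],"hand":[1,1,1,1,1,1,1,1]}'
python3 - <<'E'
from h import *
s=read_state(); q=loc(s["position"]); z=s["position"][2]+19-72; print(q,z,"theta",np.arctan2(z,-q[0]),np.hypot(z,q[0]),s["wrist_torque"])
E
```

```text
clock: 17.32
position: [441.4, 88.4, 121.7]
ee_rot: [0.74, -0.672, -0.004, 0.004]
contact_force: [-16.7, 10.4, 2.2]
gripper_width: 13.6
grasp_force: 58.5
[-85.05151361 104.41046812] 68.65290708065407 theta 0.679110989535741 109.30224891413631 [ 3.14967717  4.80207595 -0.10257704]
```

```bash
python3 -m creep '{"translation":[[0.5,0.1,0.8],[1.2,0.1,1.6],[2.0,0.2,2.2],[2.9,0.3,2.8],[3.8,0.4,3.3],[4.8,0.5,3.6],[5.9,0.6,3.9],[7.0,0.7,4.0]],"delta_rot":[[0,0,0],[0,0,0],[0,0,0],[0,0,0],[0,0,0],[0,0,0],[0,0,0],[0,0,0]],"hand":[1,1,1,1,1,1,1,1]}'
cat >> h.py <<'E'
def lev():
    s=read_state(); q=loc(s["position"]); z=s["position"][2]+15.5-72; f=s["contact_force"]
    print(q.round(1),round(z,1),"theta",np.arctan2(z,-q[0]).round(3),"r",np.hypot(z,q[0]).round(1),"F loc",(f[:2]@ex).round(1),(f[:2]@ey).round(1),f[2].round(1))
E
python3 -c "from h import *;lev()"
```

```text
clock: 18.32
position: [517.8, 95.9, 165.6]
ee_rot: [0.741, -0.671, 0.001, -0.002]
contact_force: [-2.3, 0.1, 12.4]
gripper_width: 13.8
grasp_force: 64.3
[ -8.2 103.8] 109.1 theta 1.495 r 109.4 F loc -2.2 0.3 12.4
```

```bash
python3 -m creep '{"translation":[[1.0,0.1,0.3],[2.1,0.2,0.3],[3.1,0.3,0.2],[4.1,0.4,0],[5.1,0.5,-0.4],[6.1,0.6,-0.8],[7.0,0.7,-1.4],[7.9,0.8,-2.1]],"delta_rot":[[0,0,0],[0,0,0],[0,0,0],[0,0,0],[0,0,0],[0,0,0],[0,0,0],[0,0,0]],"hand":[1,1,1,1,1,1,1,1]}'; python3 -c "from h import *;lev()"
```

```text
clock: 19.32
position: [596.7, 104.7, 141.6]
ee_rot: [0.742, -0.671, -0.0, -0.001]
contact_force: [-1.1, -2.5, 3.9]
gripper_width: 13.4
grasp_force: 59.4
[ 71.1 104.5] 85.1 theta 2.267 r 110.9 F loc -1.4 -2.4 3.9
```

```bash
python3 -m creep '{"translation":[[0.7,0.1,-0.7],[1.4,0.1,-1.4],[2.0,0.2,-2.3],[2.6,0.3,-3.2],[3.0,0.3,-4.1],[3.2,0.3,-5.0],[3.4,0.4,-5.9],[3.5,0.4,-6.7]],"delta_rot":[[0,0,0],[0,0,0],[0,0,0],[0,0,0],[0,0,0],[0,0,0],[0,0,0],[0,0,0]],"hand":[1,1,1,1,1,1,1,1]}'; python3 -c "from h import *;lev()"; python3 -m creep '{"translation":[[0.05,0,-0.6],[0.1,0,-1.1],[0.1,0,-1.5],[0.1,0,-1.7]],"delta_rot":[[0,0,0],[0,0,0],[0,0,0],[0,0,0]],"hand":[1,1,1,1]}'; python3 -c "
from h import *;lev()
p,d=get_image('side')
cv2.imwrite('pics/s7.png',cv2.resize(p[110:260,180:380,::-1],(800,600),interpolation=cv2.INTER_CUBIC))"
```

```text
clock: 20.32
position: [631.1, 107.0, 74.4]
ee_rot: [0.742, -0.671, 0.0, 0.0]
contact_force: [-3.7, -6.1, 1.0]
gripper_width: 13.6
grasp_force: 58.9
[105.6 103.2] 17.9 theta 2.974 r 107.1 F loc -4.4 -5.6 1.0
clock: 20.82
position: [630.8, 107.0, 57.1]
ee_rot: [0.741, -0.671, -0.001, 0.001]
contact_force: [-5.5, -5.6, 7.1]
gripper_width: 13.4
grasp_force: 59.3
[105.3 103.1] 0.6 theta 3.136 r 105.3 F loc -6.1 -5.0 7.1
```

View pics/s7.png

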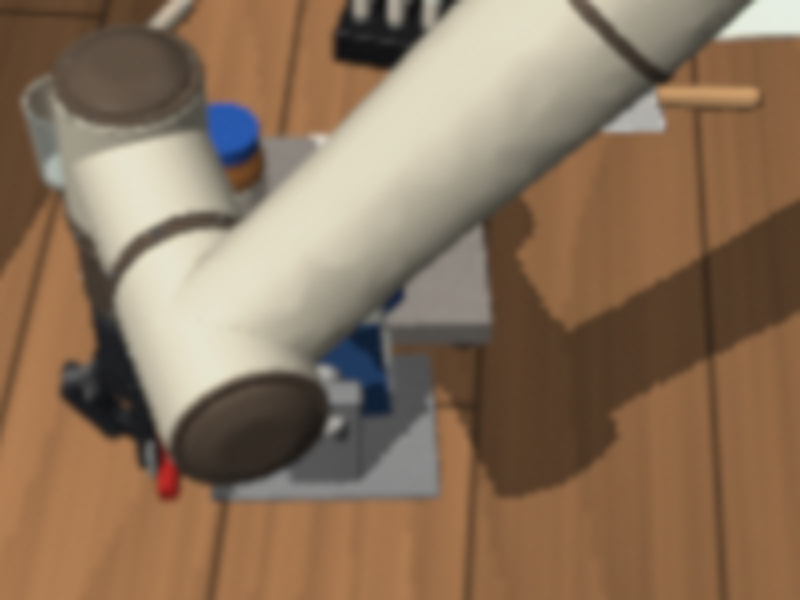

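The far-side view shows the red grip level at (168,480) beyond the post, and I estimate the cradle angle at 3.14 rad. I'll hold for 2.5 s and then turn back.

```bash
for i in 1 2; do python3 -m creep '{"translation":[[0,0,0],[0,0,0],[0,0,0],[0,0,0],[0,0,0],[0,0,0],[0,0,0],[0,0,0]],"delta_rot":[[0,0,0],[0,0,0],[0,0,0],[0,0,0],[0,0,0],[0,0,0],[0,0,0],[0,0,0]],"hand":[1,1,1,1,1,1,1,1]}' | head -2; done;  python3 -m creep '{"translation":[[0,0,0],[0,0,0],[0,0,0],[0,0,0]],"delta_rot":[[0,0,0],[0,0,0],[0,0,0],[0,0,0]],"hand":[1,1,1,1]}' | head -2; python3 -c "from h import *;lev()"
python3 -m creep '{"translation":[[0,0,0.4],[-0.1,0,1],[-0.2,0,2],[-0.4,0,3],[-0.7,-0.1,4],[-1.1,-0.1,5],[-1.6,-0.2,6],[-2.2,-0.2,6.9]],"delta_rot":[[0,0,0],[0,0,0],[0,0,0],[0,0,0],[0,0,0],[0,0,0],[0,0,0],[0,0,0]],"hand":[1,1,1,1,1,1,1,1]}';python3 -c "from h import *;lev()"
```

```text
clock: 21.88
position: [630.8, 107.0, 56.9]
clock: 22.88
position: [630.7, 107.0, 56.9]
clock: 23.38
position: [630.7, 107.0, 56.9]
[105.2 103.2] 0.4 theta 3.138 r 105.2 F loc -4.2 1.2 -2.6
clock: 24.38
position: [609.8, 105.0, 126.8]
ee_rot: [0.741, -0.671, 0.0, -0.0]
contact_force: [0.7, -5.5, -7.6]
gripper_width: 13.7
grasp_force: 69.1
[ 84.2 103.3] 70.3 theta 2.446 r 109.7 F loc 0.1 -5.5 -7.6
```

```bash
python3 -m creep '{"translation":[[-0.7,-0.1,0.7],[-1.4,-0.2,1.4],[-2.2,-0.3,2.0],[-3.1,-0.3,2.6],[-4.0,-0.4,3.1],[-5.0,-0.5,3.4],[-6.0,-0.6,3.7],[-7.1,-0.7,3.8]],"delta_rot":[[0,0,0],[0,0,0],[0,0,0],[0,0,0],[0,0,0],[0,0,0],[0,0,0],[0,0,0]],"hand":[1,1,1,1,1,1,1,1]}';python3 -c "from h import *;lev()"
```

```text
clock: 25.38
position: [537.7, 98.5, 163.9]
ee_rot: [0.741, -0.671, -0.0, 0.0]
contact_force: [2.7, -11.4, -17.2]
gripper_width: 13.2
grasp_force: 73.7
[ 11.9 104.4] 107.4 theta 1.681 r 108.1 F loc 1.5 -11.6 -17.2
```

```bash
python3 -m creep '{"translation":[[-1.0,-0.1,0.1],[-2.1,-0.2,0.1],[-3.1,-0.3,0],[-4.1,-0.4,-0.3],[-5.1,-0.5,-0.6],[-6.0,-0.6,-1.1],[-6.9,-0.7,-1.7],[-7.7,-0.8,-2.3]],"delta_rot":[[0,0,0],[0,0,0],[0,0,0],[0,0,0],[0,0,0],[0,0,0],[0,0,0],[0,0,0]],"hand":[1,1,1,1,1,1,1,1]}';python3 -c "from h import *;lev()"
```

```text
clock: 26.38
position: [464.6, 92.1, 145.6]
ee_rot: [0.742, -0.67, 0.002, -0.005]
contact_force: [-4.5, -1.3, 7.7]
gripper_width: 13.0
grasp_force: 73.9
[-61.6 105.6] 89.1 theta 0.966 r 108.3 F loc -4.6 -0.8 7.7
```

```bash
python3 -m creep '{"translation":[[-0.7,-0.1,-0.7],[-1.4,-0.1,-1.5],[-2.1,-0.2,-2.4],[-2.7,-0.3,-3.3],[-3.2,-0.3,-4.2],[-3.5,-0.4,-5.2],[-3.7,-0.4,-6.1],[-3.9,-0.4,-7.0]],"delta_rot":[[0,0,0],[0,0,0],[0,0,0],[0,0,0],[0,0,0],[0,0,0],[0,0,0],[0,0,0]],"hand":[1,1,1,1,1,1,1,1]}';python3 -c "from h import *;lev()"
```

```text
clock: 27.38
position: [423.6, 87.5, 72.1]
ee_rot: [0.742, -0.671, 0.001, -0.002]
contact_force: [4.0, -12.6, 3.6]
gripper_width: 13.2
grasp_force: 85.0
[-102.8  105.3] 15.6 theta 0.151 r 104.0 F loc 2.6 -13.0 3.6
```

```bash
python3 -m creep '{"translation":[[0,0,-0.6],[0,0,-1.1],[0,0,-1.5],[0,0,-1.8],[0,0,-1.9],[0,0,-2.0],[0,0,-2.0]],"delta_rot":[[0,0,0],[0,0,0],[0,0,0],[0,0,0],[0,0,0],[0,0,0],[0,0,0]],"hand":[1,1,1,1,1,1,1]}';python3 -c "from h import *;lev()"
```

```text
clock: 28.25
position: [422.4, 87.2, 53.5]
ee_rot: [0.742, -0.671, -0.0, -0.0]
contact_force: [-11.8, 4.7, 18.8]
gripper_width: 13.6
grasp_force: 90.8
[-104.1  105.2] -3.0 theta -0.028 r 104.1 F loc -11.2 5.9 18.8
```

The upward force of 19 N shows the cradle is pressed against its upright stop. I'll release, rise straight up, move clear and look.

```bash
python3 -m creep '{"translation":[[0,0,0.1],[0,0,0.1],[0,0,0.1],[0,0,0.1],[0,0,3],[0,0,7],[0,0,12],[0,0,17]],"delta_rot":[[0,0,0],[0,0,0],[0,0,0],[0,0,0],[0,0,0],[0,0,0],[0,0,0],[0,0,0]],"hand":[5,5,5,5,5,5,5,5]}'; python3 -m creep '{"translation":[[-2,6,1],[-4,12,1],[-6,18,1],[-8,24,1],[-10,28,1],[-10,28,1]],"delta_rot":[[0,0,0],[0,0,0],[0,0,0],[0,0,0],[0,0,0],[0,0,0]],"hand":[5,5,5,5,5,5]}'
python3 - <<'E'
from h import *
p,d=get_image("top")
for q in [(50,537),(200,519),(260,310),(575,130)]:
    u,v=cr(*q); print(q,at_d("top",u,v,d[int(round(v)),int(round(u))]).round(0))
a=cv2.resize(p[135:255,205:365,::-1],(400,300),interpolation=cv2.INTER_CUBIC)
p,d=get_image("side"); b=cv2.resize(p[110:260,180:380,::-1],(400,300),interpolation=cv2.INTER_CUBIC)
cv2.imwrite("pics/end.png",np.hstack([a,b]))
E
```

```text
clock: 29.25
position: [422.8, 86.7, 223.2]
ee_rot: [0.741, -0.671, 0.0, -0.001]
contact_force: [0.7, -0.1, 0.1]
gripper_width: 49.9
grasp_force: 0.0
clock: 30.0
position: [321.9, 369.5, 231.2]
ee_rot: [0.743, -0.669, 0.0, -0.0]
contact_force: [0.4, -0.7, -0.2]
gripper_width: 49.9
grasp_force: 0.0
(50, 537) [420. 109.  81.]
(200, 519) [428.  29.  79.]
(260, 310) [535.  -6. 118.]
(575, 130) [ 627. -172.  112.]
```

View pics/end.png

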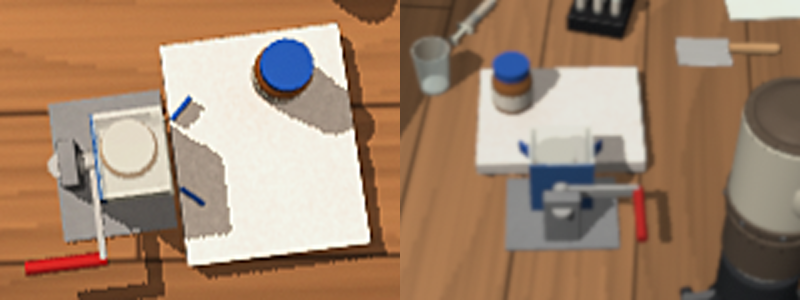

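The cradle is upright, the lever is level at its original spot, and the blue jar hasn't moved. The white cap is at half-crop (129,147), so I'll check where that puts the jar's centre.

Run:
```python
from h import *
P=at_z("top",*cr(258,294),109.5); print(loc(P))
```

```text
[7.57014655 1.13055062]
```

```bash
python3 -c "from bench import *;print(job_done())"
```

```text
the job is handed in; nothing more can be done
None
```

I slid the jar home, turned it upside down for 2.5 s, and brought it back upright against the stop, about 8 mm from the cradle's centre; the blue-capped jar did not move, and I handed the job in at about 30 s (no verdict was shown).

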